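# Snap the retaining clip onto the badge press pivot

### The job

The badge press's die turntable is back on its pivot post and its E-clip lies loose on the washer beside the post. Take the fork tool from its wooden rest, slide the clip sideways into the post's groove with the fork until it snaps fully home, without forcing it (ease off as soon as it seats) and without fingers on the clip, then lay the fork back on its rest as it was. Leave the paint bottle, brush jar and glue stick alone.

Things in the scene. Friction and masses are not known exactly. Their poses are not given: they have to be found in the camera images.
- press: Badge press bolted to the bench: blue base 170 x 350 x 22 mm, column and ram (370 mm tall) at its -y end. Origin on the bench; x = the way to push the clip, z up. On it, on a cross slide along x, a round turntable (224 mm across, top 40 mm above the bench) with two die cups (56 mm across, top at 58 mm) at y = +-80 mm and a central hub 96 mm across, its flat black washer 66 mm above the bench.
- pivot (a point): Middle of the cross slide, 68 mm above the bench (height of a seated clip's centre); axes as the press. The turntable with its pivot post, the hub's centre, is clamped up to 15 mm nearer or farther along x (true in y), so the post's place must be felt or seen. Its groove, 18 mm across, is right above the washer (66 to 72.5 mm above the bench); over it the full shaft, 24 mm across, to 85.5 mm.
- clip: Steel E-clip, 42 mm across, 4 mm thick, lying flat on the hub's washer somewhere on the post's -x side, mouth roughly towards the post. Origin at its centre, half-way up; x points out of its mouth, z up. Seated, its centre is on the post's axis and it is solid against the post. More than 25 N from the fork bends it.
- clip_mouth (a point): Middle of the clip's mouth, 6 mm ahead of its centre. Its lips stand 15 mm apart and must spring over the 18 mm groove: they touch it with the clip's centre 11.5 mm short of the post's, then pushing takes up to about 10 N, falls to nothing about 6 mm short, and the clip jumps home.
- fork: Fork tool, 190 mm long, 90 g, lying level on its rest: flat-sided wooden handle 22 mm wide, 18 mm high, steel shank 8 mm thick, two-pronged steel blade 6 mm thick and 42 mm wide. Origin on the tool's axis in the handle at the place to grip (handle from 60 mm behind to 40 mm ahead of it); x along the tool to the fork, z up.
- fork_pocket (a point): On the tool's axis, 140 mm ahead of the fork's origin: where the clip's centre is when its round back lies in the V notch between the prongs. The blade's underside is 3 mm below the axis; the prong tips end 10 mm behind this point, the notch's bottom 24 mm behind it.
- rest: Wooden tool rest fixed on the bench: base 165 x 60 x 10 mm, two notched uprights 50 mm behind and 85 mm ahead of its origin along x (notch 30 mm wide for the handle, 18 mm for the shank; cheeks up to 53 mm above the bench). Origin on the bench below the fork's origin when the tool is in place; x the way the fork points, z up.
- rest_seat (a point): Where the fork's origin is when the tool lies in the rest, 45 mm above the bench; axes as the rest's.
- paint_bottle: Black paint bottle, 64 mm across, 190 mm tall, standing loose; origin at the middle of its foot. To be left alone.
- brush_jar: Glass jar with brushes, 72 mm across, 200 mm tall with the brushes, standing loose; origin at the middle of its foot. To be left alone.
- glue_stick: Glue stick, 28 mm across, 94 mm tall, standing loose; origin at the middle of its foot. To be left alone.
Things that resemble listed ones, but are neither listed nor needed, are in the scene too. What is shaped like the rest but orange is not meant.

How it is judged:
By the outcome, as a careful person would: the job done as asked, in the order asked, and still so for the second after the job is handed in, with the robot touching nothing.
It also fails if it takes over 61 s, if anything falls off the work surface, if the arm or the gripper's body presses on something with over 40 N, if the wrist force passes 120 N, or if a joint passes its speed limit or range.

### The arm

A 6-joint arm with a two-finger parallel gripper is mounted at the origin on the work surface. World frame = base frame: x ahead of the robot, y to its left, z up, the work surface at z = 0. Lengths are in m, angles in degrees, forces in N, time in s.
With the tool pointing down it reaches from about 0.35 to 0.875 m from the base axis. Payload 4.2 kg.
Tool frame: the origin (TCP) lies midway between the tips of the shut fingers; the grasp point (between the pads) lies 19 mm behind it; y points along the fingers, z is the direction in which the jaws open and shut, and the axes are right-handed (so a half turn about y gives the same grasp; the last joint's range is limited). The gripper opens to 87 mm and grips with 3 to 60 N. Pads are 19 mm wide; open, the fingers measure 117 mm over their backs; the gripper's body (75 mm by 190 mm) begins 51 mm behind the grasp point.
Start: joints at [84.03, 22.042, 0.453, 0, -68.411, -14.817], TCP at [0.222, 0.584, 0.223] pointing down, gripper open.
Joint ranges: [-179.83, 179.83], [-69.29, 118.12], [-61.27, 80.66], [-181.25, 117.63], [-171.15, -9.14], [-177.46, 177.46]. Speed limits (degrees/s): [159.86, 159.86, 180, 180, 180, 180].

### API

Orientations are given as [roll, pitch, yaw] about the fixed x, y, z axes, in that order (R = Rz(yaw) Ry(pitch) Rx(roll)).
In Python, from workcell import env gives the robot as it stands. The module is installed in compiled form; this text tells all that it offers. Calls block until the motion is done:
- env.goto(position, orientation): joint-space move of the TCP to a pose.
- env.move_straight(position, rotation=None, rate=0.15, force_limit=None): straight line of the TCP; rotation=None keeps the orientation; rate is the mean speed in m/s. With force_limit (N) it stops when the force on the tool has changed by that much, and returns True; else False.
- env.set_joints(angles): joint-space move.
- env.gripper_to(opening, grasp_force=None): opening from 0.0 (shut) to 1.0 (fully open); grasp_force is the grip in N (None keeps the last); returns when the fingers have stopped.
- env.dwell(seconds).
- env.inverse_kinematics(position, orientation): joint angles nearest the present ones, or None.
- env.read_state(): the state.
- env.grab_frame(name): name is "scene" or "top" or "wrist"; returns a dict with "image" (480x640x3 uint8, blue, green, red), "fx", "fy", "cx", "cy" (pixels), "position" and "orientation" of the camera in the world. Camera axes: x right, y up, looking along -z (the intrinsics and any distortion apply to the point x, -y, -z); pixel columns grow to the right and rows downward; lengths in m; the calibration is good to about 2 mm. A picture is of the moment at which its call begins. There is no depth.
A pose or a line that the arm cannot do raises env.Unreachable and nothing moves.
- env.close_job(): hands the job in, once; it reports no verdict.
Trained networks look in a picture, given as the dict that the camera call returned (one of the last four; its "shot" number tells which), for a name from the list of things; names that differ only in an ending like _2 or _b are one class to them, and where a whole thing is asked for, a point or a joint stands for the part that bears it (a point fixed in the world has none). Each returns a list of dicts, best first, with "score" (0 to 1); they miss things now and then, are a little off and sometimes report something else, mostly with a low value. They report only what shows in the picture. A call takes as long as a camera call. They do not tell look-alikes from the thing itself.
- env.search_frame(picture, thing): "xyz" ([x, y, z] in m, in world coordinates, good to about 4 mm: the middle of the surface that is visible of it).
- env.trace(picture, thing): "mask" (480x640 bool, what is visible of it).
The state is a dict: "clock": time; "joint_positions": joint angles; "qvel": joint speeds; "joint_torque": joint torques, N m; "position": TCP position; "tool_rot": TCP orientation; "force": force on the tool from outside, world axes, zero at the start; "wrist_torque": the same for the moment, N m; "opening": opening from 0.0 (shut) to 1.0 (fully open).
Only numpy, scipy, OpenCV 4.12 (cv2) and the standard library are available. Lean on these libraries where they do the work, as an engineer would, in place of code of your own. Each camera call takes 0.05 s, during which the arm holds its last target.

## Working session

There is one attempt and no reset: what is moved stays moved. The work goes in short steps, each a Python script; the robot and the scene stay as the last script left them, time stands still between calls to the robot, and variables do not carry over. Pictures are saved under pics/ and viewed, and the job is handed in when it is done.

```bash
mkdir -p pics; cat > h.py <<'E'
from workcell import env
import numpy as np, cv2
from scipy.spatial.transform import Rotation as R
def save(p,n): cv2.imwrite('pics/'+n+'.png',p['image'])
E
python3 - <<'E'
from h import *
s=env.read_state(); print(s)
for n in ['scene','top','wrist']:
    p=env.grab_frame(n); save(p,n+'0'); print(n,{k:v for k,v in p.items() if k!='image'})
    for t in ['press','clip','fork','rest','fork_pocket','clip_mouth','paint_bottle','brush_jar','glue_stick']:
        print(t,[(np.round(d['xyz'],3).tolist(),round(d['score'],2)) for d in env.search_frame(p,t)][:4])
E
```

```text
{'clock': 0.0, 'joint_positions': array([ 8.40288211e+01,  2.20884684e+01,  3.77189920e-01, -2.84097296e-02,
       -6.84111999e+01, -1.48167212e+01]), 'qvel': array([-0.03163214, -0.07483787,  0.0882345 ,  0.01388618,  0.04313118,
        0.0177741 ]), 'joint_torque': array([ 4.36150804e-04, -3.90663385e+01,  1.87401921e+01,  4.21971291e+00,
        1.10018224e-02, -1.91658751e-04]), 'position': array([0.22158558, 0.58373273, 0.22146758]), 'tool_rot': array([-8.98748421e+01,  5.80503370e-03,  1.59201625e+02]), 'force': array([-0.57866077, -0.2658558 , -0.08701581]), 'wrist_torque': array([-0.01607818, -0.0236736 , -0.04625452]), 'opening': 0.9995392536503219}
scene {'fx': 459.4155316679926, 'fy': 459.4155316679926, 'cx': 327.26310216731986, 'cy': 240.04146224996273, 'position': array([0.93318031, 0.36431561, 0.81493045]), 'orientation': array([ 37.28107106,  -1.0345048 , 133.35657142]), 'shot': 1}
press [([0.65, -0.23, 0.169], 0.58)]
clip [([0.634, -0.076, 0.072], 0.71)]
fork [([0.483, 0.201, 0.053], 0.57)]
rest [([0.495, 0.213, 0.007], 0.72), ([0.291, 0.301, 0.008], 0.57), ([0.738,
[... 715 characters left out ...]
201, 0.057], 0.69), ([0.722, 0.154, 0.1], 0.49)]
clip_mouth [([0.638, -0.082, 0.074], 0.54)]
paint_bottle [([0.402, -0.368, 0.126], 0.88)]
brush_jar [([0.724, 0.152, 0.102], 0.63), ([0.621, -0.229, 0.247], 0.55), ([0.473, 0.199, 0.057], 0.53), ([0.485, 0.192, 0.013], 0.3)]
glue_stick [([0.683, 0.346, 0.092], 0.54)]
wrist {'fx': 332.7932760191868, 'fy': 332.7932760191868, 'cx': 325.8323566950223, 'cy': 234.7248561990476, 'position': array([0.29363577, 0.55706199, 0.38448494]), 'orientation': array([-1.63344639e+01, -4.22478746e-02, -1.10805914e+02]), 'shot': 3}
press []
clip []
fork []
rest [([0.271, 0.303, 0.006], 0.75)]
fork_pocket []
clip_mouth []
paint_bottle []
brush_jar []
glue_stick []
```

View pics/scene0.png

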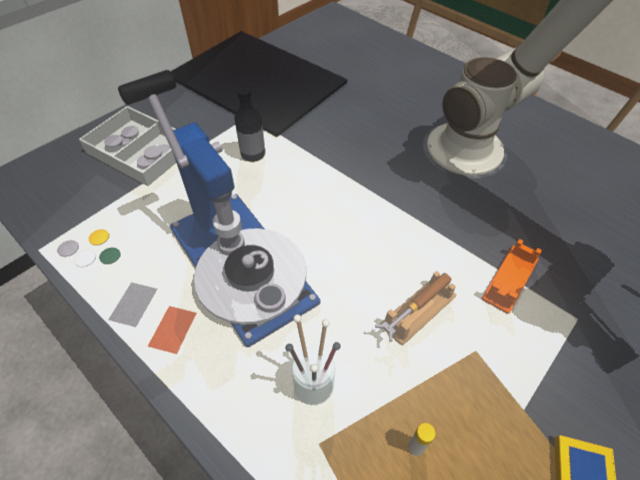

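View pics/top0.png

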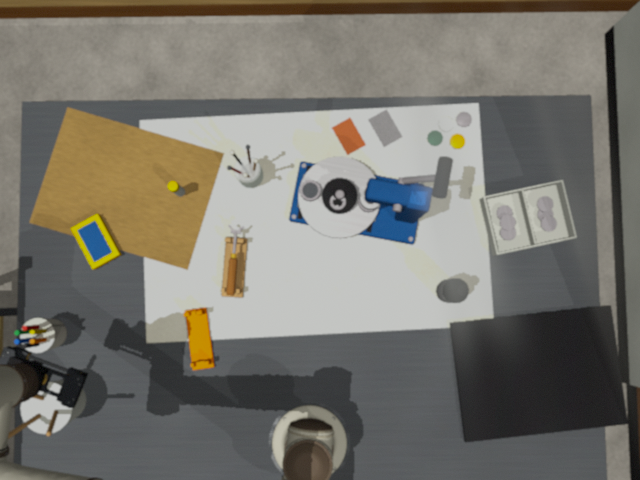

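```bash
python3 - <<'E'
import cv2
a=cv2.imread('pics/top0.png'); cv2.imwrite('pics/top0c.png',cv2.resize(a[100:400,170:500],None,fx=2.4,fy=2,interpolation=3) if 0 else cv2.resize(a[130:380,180:500],None,fx=2.4,fy=2.4,interpolation=3))
a=cv2.imread('pics/scene0.png'); cv2.imwrite('pics/scene0c.png',cv2.resize(a[110:310,140:400],None,fx=3,fy=3,interpolation=3))
E
```

```text
(no output)
```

View pics/top0c.png

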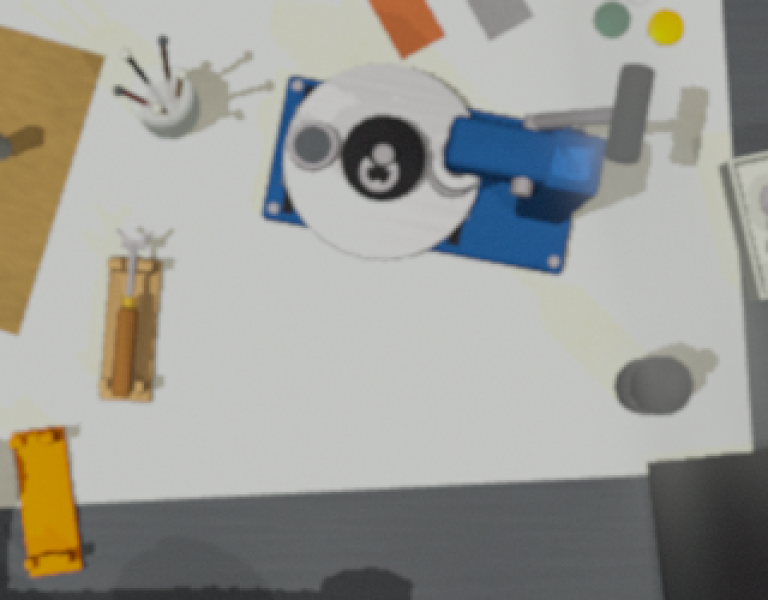

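View pics/scene0c.png

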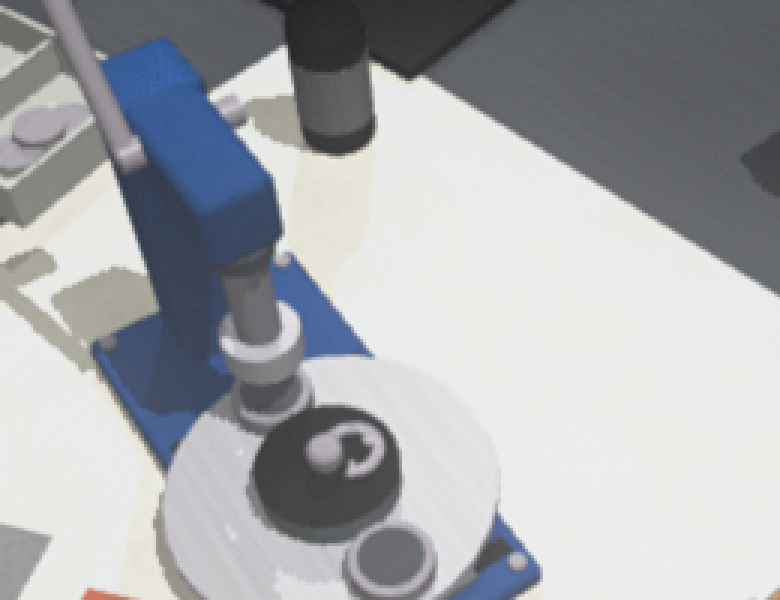

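The wooden rest (top image 235,267) carries the fork; the orange look-alike (200,338) is empty and not meant. The clip sits on the robot side of the post, with the push heading away from the robot. Next I'll take close wrist views.

```bash
cat >> h.py <<'E'
def proj(p,X):
    X=np.atleast_2d(X); r=R.from_euler('xyz',p['orientation'],degrees=True).as_matrix()
    c=(X-p['position'])@r
    return np.c_[p['cx']+p['fx']*c[:,0]/-c[:,2], p['cy']-p['fy']*c[:,1]/-c[:,2]]
def unproj(p,uv,z):
    uv=np.atleast_2d(np.array(uv,float)); r=R.from_euler('xyz',p['orientation'],degrees=True).as_matrix()
    d=np.c_[(uv[:,0]-p['cx'])/p['fx'],-(uv[:,1]-p['cy'])/p['fy'],-np.ones(len(uv))]@r.T
    return p['position']+d*((z-p['position'][2])/d[:,2])[:,None]
E
python3 - <<'E'
from h import *
import pickle
for P,Y in [([.45,.2,.03],0),([.45,.2,.03],180),([.5,-.06,.05],-8),([.5,-.06,.05],172)]:
    print(env.inverse_kinematics(P,[-90,0,Y]))
env.goto([.46,.2,.25],[-90,0,0]); print(env.read_state()['clock'])
p=env.grab_frame('wrist'); save(p,'w1'); pickle.dump(p,open('w1.pkl','wb'))
for t in ['fork','rest','fork_pocket']:
    print(t,[(np.round(d['xyz'],4).tolist(),round(d['score'],2)) for d in env.search_frame(p,t)][:3])
env.goto([.51,-.065,.26],[-90,0,-8]); s=env.read_state();print(s['clock'],s['joint_positions'])
p=env.grab_frame('wrist'); save(p,'w2'); pickle.dump(p,open('w2.pkl','wb'))
for t in ['press','clip','clip_mouth']:
    print(t,[(np.round(d['xyz'],4).tolist(),round(d['score'],2)) for d in env.search_frame(p,t)][:3])
print(env.read_state()['clock'])
E
```

```text
[ 4.28980551e+01  2.30803789e+01 -3.15196509e+01 -2.54444375e-14
 -3.53999702e+01 -1.32898055e+02]
[ 4.28980551e+01  2.30803789e+01 -3.15196509e+01  2.54444375e-14
 -3.53999702e+01  4.71019449e+01]
[ 1.16583613e+01  2.20456944e+01 -2.89402906e+01 -2.54444375e-14
 -3.90140150e+01 -1.09658361e+02]
[ 1.16583613e+01  2.20456944e+01 -2.89402906e+01  2.54444375e-14
 -3.90140150e+01  7.03416387e+01]
3.275
fork [([0.4657, 0.1983, 0.0507], 0.81)]
rest [([0.4806, 0.2002, 0.0107], 0.94), ([0.567, -0.1737, 0.0179], 0.7), ([0.3025, 0.2965, 0.0056], 0.56)]
fork_pocket [([0.4633, 0.1979, 0.0555], 0.86)]
4.525 [ 1.09118743e+01  9.66423783e+00 -1.13166971e+01 -1.55246450e-02
 -6.90119371e+01 -1.08865749e+02]
press [([0.5954, -0.1941, 0.0225], 0.74)]
clip [([0.6209, -0.0786, 0.0682], 0.48)]
clip_mouth [([0.6239, -0.0764, 0.0671], 0.51)]
4.725
```

View pics/w1.png

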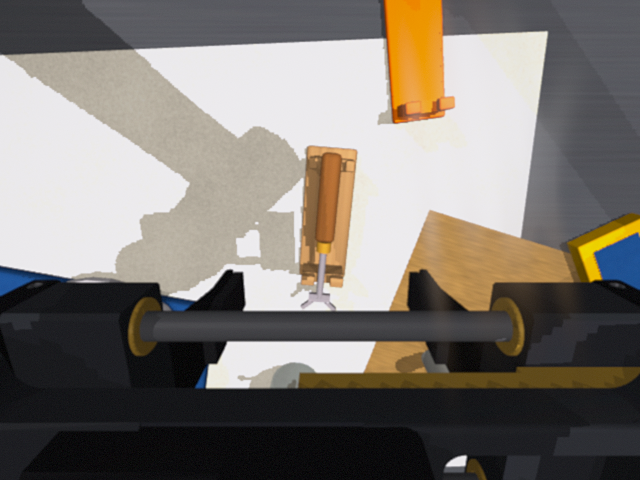

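View pics/w2.png

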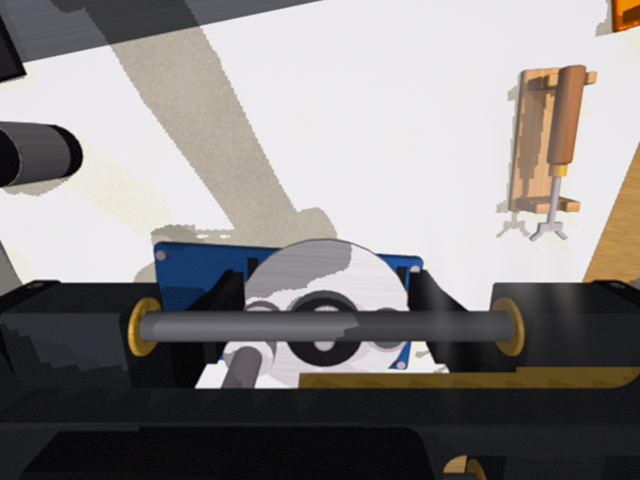

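w1 shows the fork clearly: handle from (330,155) to (324,240), blade at (319,300), empty orange rest at (415,60). In w2 the gripper bar hides the clip, so I'll flip the wrist to get the camera over the hub.

```bash
python3 - <<'E'
from h import *
import pickle
env.goto([.525,-.066,.22],[-90,0,172]); s=env.read_state();print(s['clock'],s['joint_positions'])
p=env.grab_frame('wrist'); save(p,'w3'); pickle.dump(p,open('w3.pkl','wb'))
for t in ['press','clip','clip_mouth']:
    print(t,[(np.round(d['xyz'],4).tolist(),round(d['score'],2)) for d in env.search_frame(p,t)][:3])
q=proj(p,[.63,-.08,.07])[0]; print(q)
c=np.clip(q-100,0,None).astype(int); 
a=p['image']; x0=max(int(q[0])-100,0); y0=max(int(q[1])-75,0); print(x0,y0)
cv2.imwrite('pics/w3c.png',cv2.resize(a[y0:y0+150,x0:x0+200],None,fx=4,fy=4,interpolation=2))
w=pickle.load(open('w1.pkl','rb')); cv2.imwrite('pics/w1c.png',cv2.resize(w['image'][140:320,270:390],None,fx=3.3,fy=3.3,interpolation=2))
E
```

```text
7.3833 [ 1.04152068e+01  1.28147253e+01 -1.31862662e+01  1.18314619e-03
 -6.39933608e+01  7.15754522e+01]
press [([0.623, -0.1744, 0.1443], 0.77)]
clip [([0.6346, -0.0761, 0.0701], 0.55)]
clip_mouth [([0.635, -0.0747, 0.0707], 0.66), ([0.6236, -0.1718, 0.143], 0.6)]
[324.83177888 102.55790757]
224 27
```

View pics/w3.png

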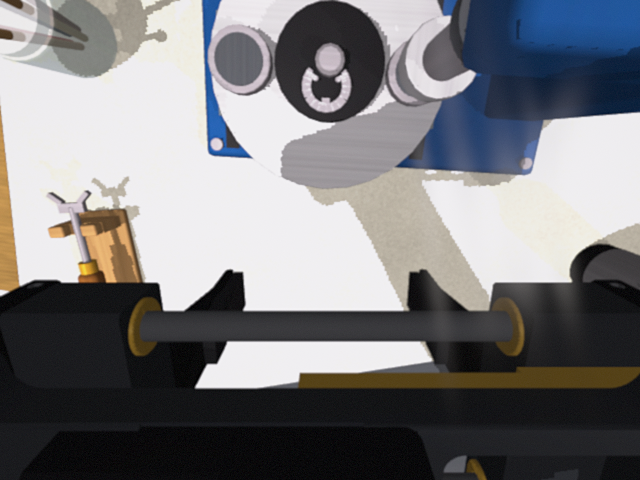

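View pics/w3c.png

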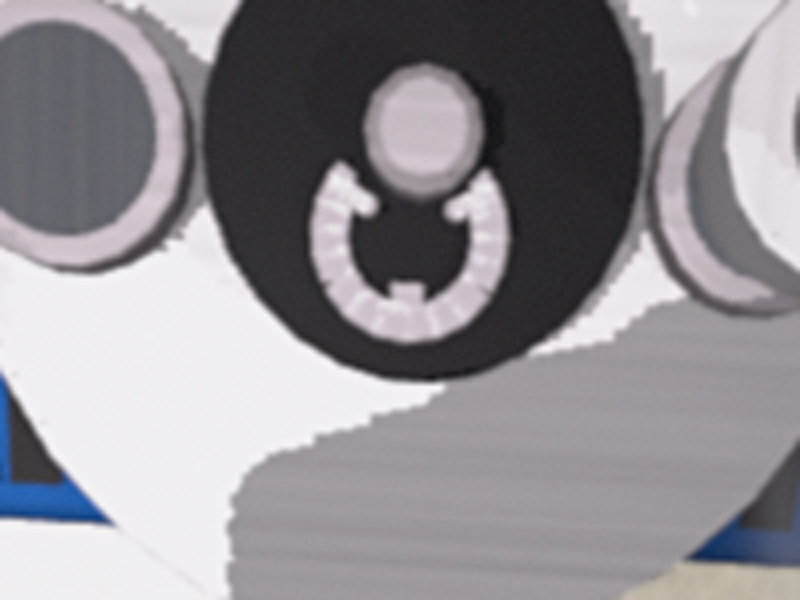

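View pics/w1c.png

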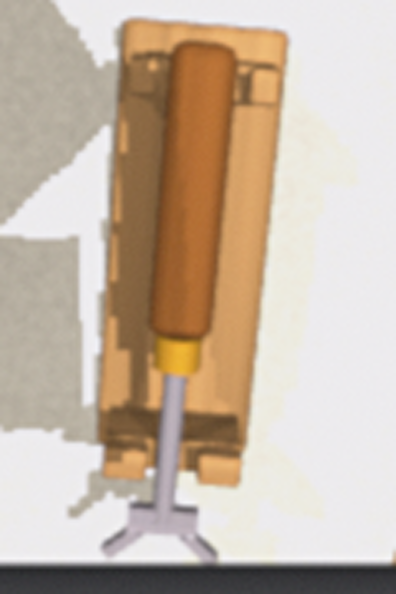

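```bash
python3 - <<'E'
from h import *
import pickle
from scipy.optimize import least_squares
w3=pickle.load(open('w3.pkl','rb')); w1=pickle.load(open('w1.pkl','rb'))
def c3(l): return np.array([[224+x/4,27+y/4] for x,y in l])
def c1(l): return np.array([[270+x/3.3,140+y/3.3] for x,y in l])
def fit(P,r):
    f=least_squares(lambda c:np.hypot(P[:,0]-c[0],P[:,1]-c[1])-r,P[:,:2].mean(0)); return f.x*1000,np.round(f.fun*1000,1)
print('clip',fit(unproj(w3,c3([(310,235),(318,280),(345,318),(380,337),(410,343),(450,335),(490,300),(508,255),(509,225)]),.07),.021))
print('hub',fit(unproj(w3,c3([(205,110),(207,170),(640,90),(640,150),(232,20),(620,20)]),.066),.048))
print('posttop',fit(unproj(w3,c3([(364,130),(372,95),(395,70),(425,63),(460,72),(480,105),(484,135)]),.0855),.012))
# hub dark blob
g=w3['image'].max(2); m=((g<70)*255).astype(np.uint8)
lip=unproj(w3,c3([(372,208),(450,210),(407,285)]),.07); print('lips',lip*1000)
e=unproj(w3,[(210,155),(535,172)],.022); d=e[0]-e[1]; print('base edge len',np.linalg.norm(d),'yaw',np.degrees(np.arctan2(-d[0],d[1])))
# fork
h=unproj(w1,c1([(203,43),(181,336)]),.054); print('handle',h*1000,np.degrees(np.arctan2(*(h[1]-h[0])[[1,0]])),np.linalg.norm(h[1]-h[0]))
b=unproj(w1,c1([(163,520),(110,552),(211,557)]),.048); print('blade',b*1000)
r=unproj(w1,c1([(123,25),(287,38),(100,440),(243,450)]),.010); print('rest',r*1000)
print(unproj(w1,c1([(155,82),(235,82)]),.05)*1000)
print(unproj(w1,c1([(125,460),(218,467)]),.053)*1000)
E
```

```text
clip (array([642.1090463 , -83.18713087]), array([ 0.6,  0.6,  0.2, -0.3, -0.2,  0.1,  0.2,  0.4,  0.5]))
hub (array([659.0481138 , -88.61578741]), array([-0.4, -1.1, -0.4, -1.5, -0.1,  0.4]))
posttop (array([660.26525351, -88.58411488]), array([ 0.1,  0.1,  0. , -0.3,  0.3, -0.1,  0.1]))
lips [[649.64113218 -75.99231317  70.        ]
 [646.91301946 -92.52834396  70.        ]
 [633.35997885 -81.28559538  70.        ]]
base edge len 0.34595446312892963 yaw -10.962173915253683
handle [[398.3299974  206.21759062  54.        ]
 [495.69362422 199.23259889  54.        ]] -4.103442621039076 0.09761386140048972
blade [[568.15737582 192.61919777  48.        ]
 [581.20554803 173.0004282   48.        ]
 [583.2235606  210.28308085  48.        ]]
rest [[394.12424865 178.54975807  10.        ]
 [398.55382347 236.75683714  10.        ]
 [552.73423521 167.08366836  10.        ]
 [556.9517161  223.61793418  10.        ]]
[[410.78630351 190.81971778  50.        ]
 [410.76730163 216.70101596  50.        ]]
[[542.14227523 179.36451597  53.        ]
 [544.80808432 212.36664211  53.        ]]
```

```bash
python3 - <<'E'
from h import *
import pickle
w3=pickle.load(open('w3.pkl','rb')); w1=pickle.load(open('w1.pkl','rb'))
cv2.imwrite('pics/w3f.png',cv2.resize(w3['image'][180:280,30:150],None,fx=6,fy=6,interpolation=2))
print(proj(w3,[[.568,.1926,.048],[.583,.2103,.048],[.581,.173,.048]]))
s=env.grab_frame('scene'); pickle.dump(s,open('s1.pkl','wb'))
q=proj(s,[.65,-.086,.07])[0].astype(int);print(q)
cv2.imwrite('pics/s1c.png',cv2.resize(s['image'][q[1]-35:q[1]+35,q[0]-45:q[0]+45],None,fx=8,fy=8,interpolation=2))
print(proj(s,[[.6597,-.0886,.0855],[.6597,-.0886,.066],[.642,-.083,.07]]),q-[45,35])
t=env.grab_frame('top'); pickle.dump(t,open('t1.pkl','wb'))
print(proj(t,[[.6597,-.0886,.0855]]))
E
```

```text
[[ 69.30047373 208.96055692]
 [ 47.23483615 196.9506726 ]
 [ 83.39371842 193.77150086]]
[252 260]
[[247.13948839 257.95531382]
 [248.33743161 263.65868721]
 [256.82720977 258.80839438]] [207 225]
[[339.37713327 194.08512754]]
```

View pics/w3f.png

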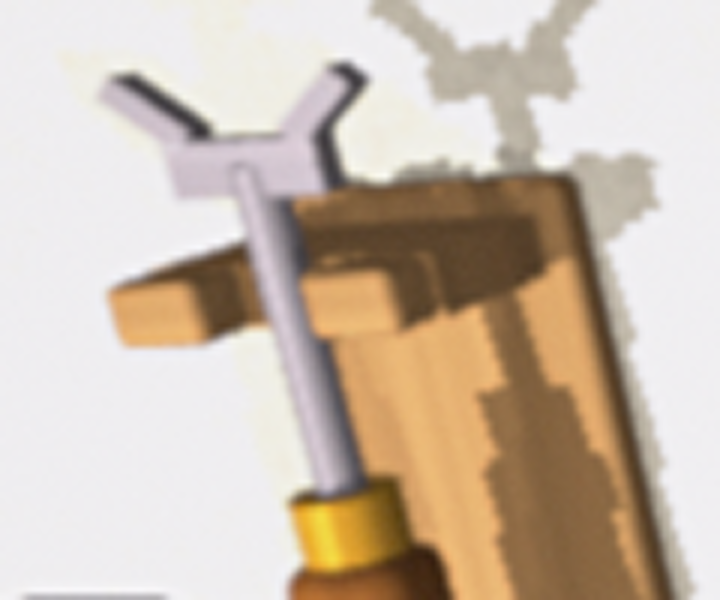

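View pics/s1c.png

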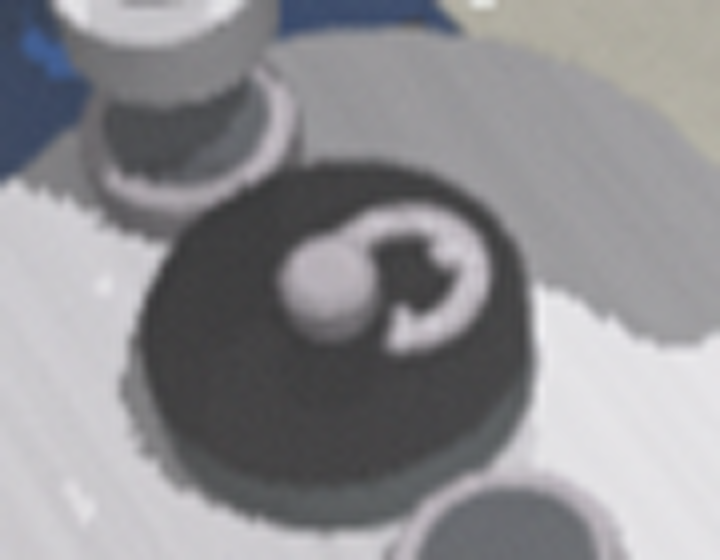

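Wrist views agree within ~2 mm. The clip centre is about 18 mm short of the post, its mouth at about −10°, and press yaw about −11°. Now I'll grasp the fork.

```bash
python3 - <<'E'
from h import *
import pickle
Y=180-4.4
o=[-90,0,Y]
env.goto([.4575,.2013,.10],o)
env.gripper_to(0.62)
env.move_straight([.4575,.2013,.0265],rate=.12,force_limit=6)
s=env.read_state(); print(s['clock'],s['position'],s['tool_rot'],s['force'],s['opening'])
env.gripper_to(0.0,grasp_force=50)
s=env.read_state(); print(s['clock'],s['position'],s['force'],s['opening']*87)
b0=s
print(env.move_straight([.4575,.2013,.12],rate=.12))
s=env.read_state(); print(s['clock'],s['position'],s['force'],s['wrist_torque'],s['opening']*87)
p=env.grab_frame('wrist'); save(p,'w4'); pickle.dump(p,open('w4.pkl','wb'))
q=env.grab_frame('scene'); save(q,'s4'); pickle.dump(q,open('s4.pkl','wb'))
cv2.imwrite('pics/s4c.png',cv2.resize(q['image'][180:380,330:530],None,fx=3,fy=3,interpolation=2))
E
```

```text
10.45 [0.45794862 0.20164376 0.02690285] [-9.00316996e+01  4.50254280e-02  1.75616683e+02] [ 0.25233522 -0.13467386  0.24202651] 0.6183904107070793
11.1083 [0.45755173 0.20136089 0.02668367] [-0.64180651 -0.01383991  1.76517163] 21.43225689910451
False
12.0417 [0.45691103 0.20086455 0.11922329] [ 0.21235713 -0.16899025 -0.94862186] [-0.04576974  0.01014222  0.01228941] 21.577179258560964
```

View pics/w4.png

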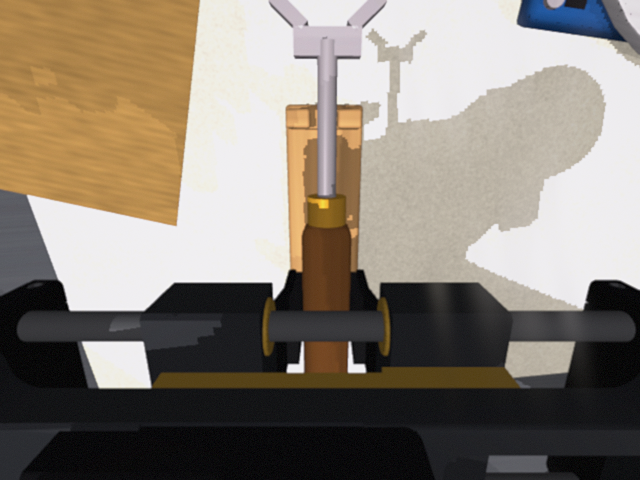

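View pics/s4c.png

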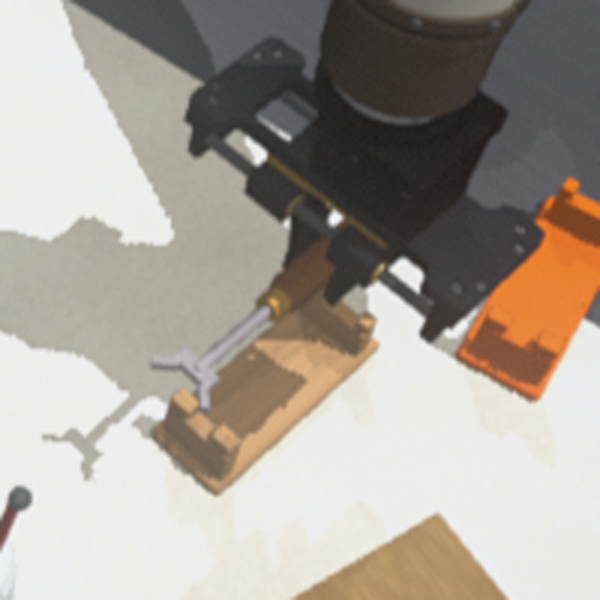

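The wrist view shows the fork square in the jaws: shank at column 327, blade at rows 0–58. I'll measure its in-hand offset, then hover behind the clip and take cross-check pictures.

```bash
python3 - <<'E'
from h import *
import pickle
w=pickle.load(open('w4.pkl','rb'))
T=np.array([.45691,.20086]); a=np.radians(-4.4); X=np.array([np.cos(a),np.sin(a)]); Yv=np.array([-X[1],X[0]])
for uv,z in [((327,27),.1405),((327,58),.1405),((328,180),.1415),((327,260),.1465)]:
    d=unproj(w,uv,z)[0][:2]-T; print(uv,d@X*1000,d@Yv*1000)
# hover: pocket 34 mm behind clip centre along press x, on post line, axis z .11
psi=np.radians(-10.7); U=np.array([np.cos(psi),np.sin(psi)])
post=np.array([.659,-.0880])
pocket=post-U*(.0185+.032); g=pocket-U*.140
zoff=.045-.0267
env.goto([g[0],g[1],.105-zoff],[-90,0,180-10.7])
s=env.read_state(); print(s['clock'],s['position'],s['tool_rot'],s['force'])
for n in ['wrist','scene','top']:
    p=env.grab_frame(n); save(p,n[0]+'5'); pickle.dump(p,open(n[0]+'5.pkl','wb'))
p=pickle.load(open('s5.pkl','rb')); cv2.imwrite('pics/s5c.png',cv2.resize(p['image'][215:315,195:325],None,fx=6,fy=6,interpolation=2))
p=pickle.load(open('t5.pkl','rb')); cv2.imwrite('pics/t5c.png',cv2.resize(p['image'][165:255,290:390],None,fx=6,fy=6,interpolation=2))
E
```

```text
(327, 27) 116.16885255844264 -0.4057833291272548
(327, 58) 105.77967015155227 -0.4094183059803521
(328, 180) 59.7303293189902 -0.8371792699988205
(327, 260) 26.060881482590297 -0.4059206288485359
13.15 [ 0.47240099 -0.0520672   0.08684661] [-9.00125780e+01  4.29123519e-02  1.69343171e+02] [ 0.62376134  0.6890994  -0.83321572]
```

View pics/s5c.png

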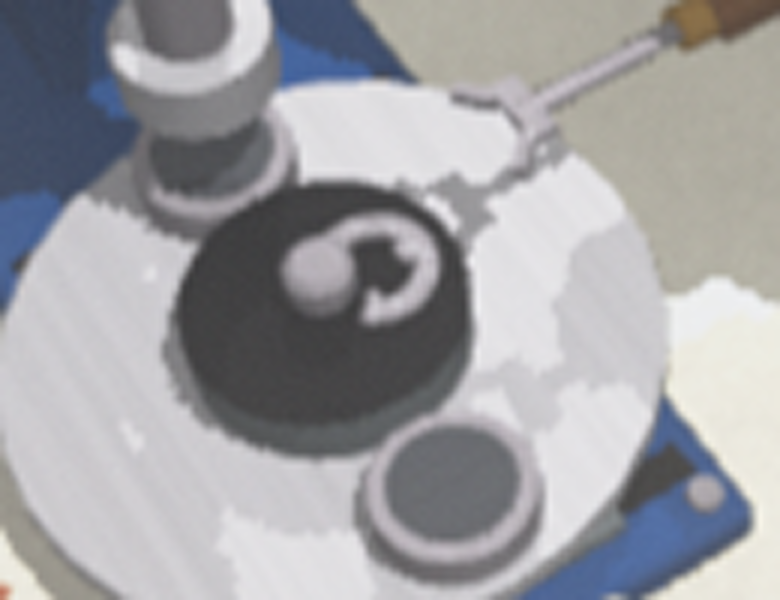

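View pics/t5c.png

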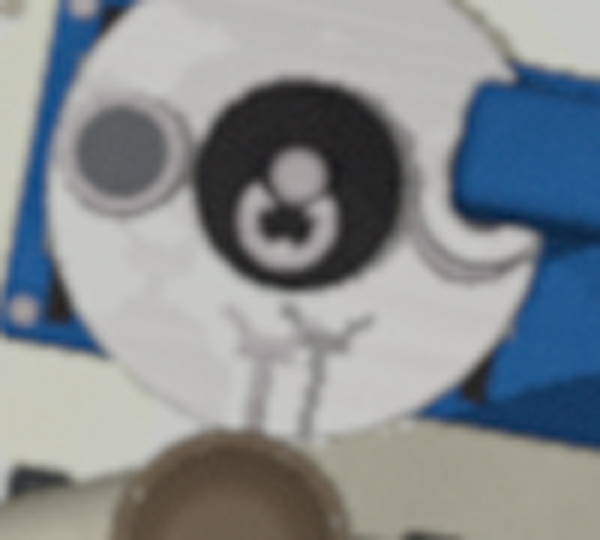

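View pics/w5.png

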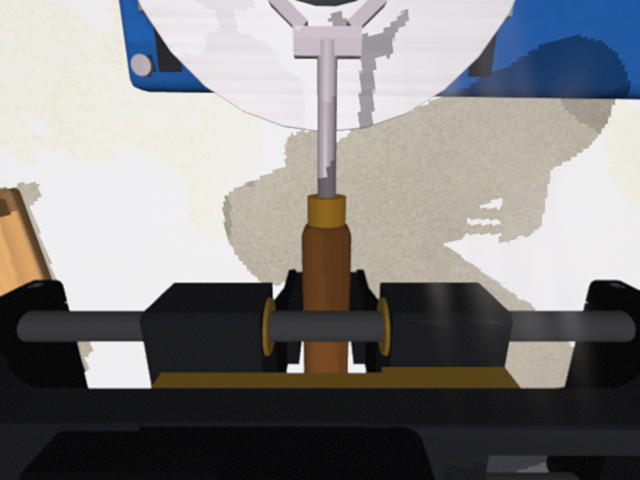

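Top view: the blade (V at 330,330 in the crop) points at the hub centre. In the wrist view the turntable centre column is ~326 and the fork 327, so they are aligned within about 1 mm. I'll descend behind the clip, outside the hub, and check height and settling.

```bash
python3 - <<'E'
from h import *
import pickle
psi=np.radians(-10.7); U=np.array([np.cos(psi),np.sin(psi)]); V=np.array([-U[1],U[0]])
post=np.array([.6593,-.0882]); zoff=.0183
g=post-U*(.1905)
z=.0702-zoff
env.move_straight([g[0],g[1],z],rate=.06,force_limit=5)
env.dwell(.3)
s=env.read_state(); d=s['position'][:2]-post
print(s['clock'],s['position'],'along',d@U,'perp',d@V,'z err',s['position'][2]-z,s['tool_rot'],s['force'],s['wrist_torque'])
p=env.grab_frame('scene'); pickle.dump(p,open('s6.pkl','wb')); cv2.imwrite('pics/s6c.png',cv2.resize(p['image'][215:315,195:325],None,fx=6,fy=6,interpolation=2))
for t in ('clip','clip_mouth'): print([(np.round(d['xyz'],4).tolist(),round(d['score'],2)) for d in env.search_frame(p,t)][:2])
E
```

```text
14.3333 [ 0.47229213 -0.05283226  0.05219422] along -0.1903229338498575 perp 3.167122656799748e-05 z err 0.0002942215769003234 [-9.00136016e+01  3.68675819e-02  1.69299057e+02] [ 0.33093629  0.21121069 -0.54024985] [-0.04493122  0.03950717 -0.01831803]
[([0.6337, -0.0743, 0.0702], 0.55)]
[([0.6381, -0.0763, 0.0693], 0.47), ([0.6492, -0.2249, 0.1673], 0.19)]
```

View pics/s6c.png

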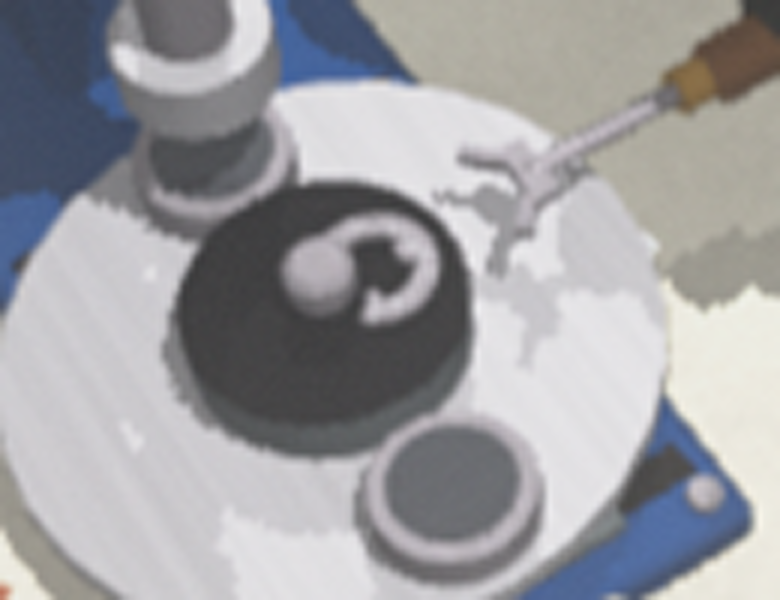

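```bash
python3 - <<'E'
from h import *
import pickle
psi=np.radians(-10.7); U=np.array([np.cos(psi),np.sin(psi)]); V=np.array([-U[1],U[0]])
post=np.array([.6593,-.0882]); z=.0519
f0=env.read_state()['force']
def go(a,rate,lim):
    g=post+U*(a-.140); return env.move_straight([g[0],g[1],z],rate=rate,force_limit=lim)
def rd():
    s=env.read_state(); d=s['position'][:2]-post; f=s['force']-f0
    return s['clock'],(d@U+.140)*1000,d@V*1000,s['position'][2]*1000,-f@np.r_[U,0],f@np.r_[V,0],f[2]
print(go(-.024,.05,5),np.round(rd(),2))
a=-.024; pk=0
while a<.0025:
    a+=.001
    c=rd()[4]
    st=go(a,.012,max(2,14-c)); r=rd(); print(st,np.round(r,2))
    pk=max(pk,r[4])
    if st and r[4]>10: print('limit'); break
    if pk>4 and r[4]<1.5 : print('drop'); break
E
```

```text
False [ 15.17 -24.22  -0.15  51.68  -1.59  -1.66  -1.27]
False [ 1.542e+01 -2.310e+01  3.000e-02  5.196e+01 -1.800e-01 -7.100e-01
  2.600e-01]
False [ 1.567e+01 -2.194e+01  2.000e-02  5.197e+01 -9.300e-01 -1.470e+00
 -2.300e-01]
False [ 1.592e+01 -2.094e+01  2.000e-02  5.189e+01 -1.080e+00 -1.780e+00
 -8.000e-01]
False [ 1.617e+01 -1.994e+01  2.000e-02  5.187e+01  2.400e-01 -1.540e+00
 -7.100e-01]
False [ 1.642e+01 -1.890e+01  2.000e-02  5.190e+01 -8.500e-01 -1.100e+00
 -8.400e-01]
False [ 1.667e+01 -1.789e+01  1.000e-02  5.192e+01 -7.000e-02 -1.200e+00
 -7.700e-01]
False [ 1.692e+01 -1.691e+01  1.000e-02  5.191e+01 -5.700e-01 -1.460e+00
 -7.000e-01]
False [ 1.717e+01 -1.591e+01  1.000e-02  5.190e+01 -1.090e+00 -1.500e+00
 -6.600e-01]
False [ 1.742e+01 -1.491e+01  1.000e-02  5.189e+01 -4.000e-01 -7.700e-01
 -5.100e-01]
False [ 1.767e+01 -1.401e+01 -1.000e-02  5.187e+01 -6.800e-01 -8.200e-01
 -3.700e-01]
False [ 17.92 -13.42  -0.07  51.76   1.42  -0.56  -0.4 ]
False [ 18.17 -11.52   0.1   52.    -0.48  -0.87  -0.28]
False [ 18.42 -10.94   0.07  51.88   0.38  -0.28  -0.6 ]
False [ 1.867e+01 -1.034e+01 -2.000e-02  5.180e+01  9.900e-01  1.300e-01
 -1.200e-01]
False [18.92 -9.64 -0.06 51.67  3.02  0.86 -0.59]
False [ 1.917e+01 -8.840e+00 -2.000e-02  5.161e+01  4.270e+00  1.850e+00
  1.020e+00]
False [19.42 -8.58 -0.12 51.44  6.85  2.24  0.19]
False [ 1.967e+01 -7.540e+00 -4.000e-02  5.145e+01  5.810e+00  1.650e+00
  8.800e-01]
False [ 1.992e+01 -6.420e+00 -1.000e-02  5.149e+01  5.680e+00  2.600e+00
  9.200e-01]
False [ 2.017e+01 -5.100e+00  2.000e-02  5.156e+01  5.130e+00  7.100e-01
  4.700e-01]
False [20.42 -2.42  0.15 52.01  1.09 -0.21 -0.45]
drop
```

The force rose to ~7 N, then dropped at −2.4 mm, which is the snap. I'll back off a little and look.

```bash
python3 - <<'E'
from h import *
import pickle
psi=np.radians(-10.7); U=np.array([np.cos(psi),np.sin(psi)])
post=np.array([.6593,-.0882]); z=.0519
g=post+U*(-.006-.140); env.move_straight([g[0],g[1],z],rate=.04)
p=env.grab_frame('scene'); pickle.dump(p,open('s7.pkl','wb')); cv2.imwrite('pics/s7c.png',cv2.resize(p['image'][225:295,205:300],None,fx=8,fy=8,interpolation=2))
print([(np.round(d['xyz'],4).tolist(),round(d['score'],2)) for d in env.search_frame(p,'clip')][:2], env.read_state()['clock'],env.read_state()['force'])
E
```

```text
[([0.6541, -0.0753, 0.0726], 0.56)] 20.7667 [-0.94639027 -0.77199725  0.09959828]
```

View pics/s7c.png

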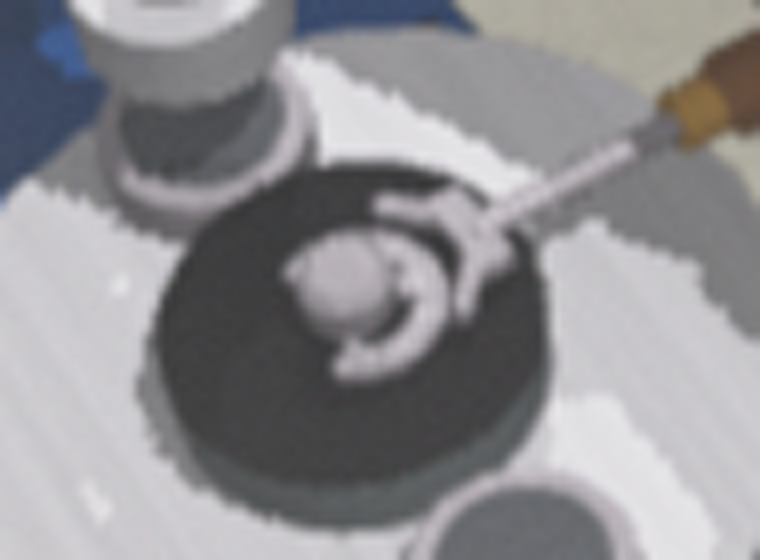

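```bash
python3 - <<'E'
from h import *
import pickle
psi=np.radians(-10.7); U=np.array([np.cos(psi),np.sin(psi)]); V=np.array([-U[1],U[0]])
post=np.array([.6593,-.0882]); z=.0519
env.dwell(.2); f0=env.read_state()['force']
def go(a,rate,lim=None):
    g=post+U*(a-.140); return env.move_straight([g[0],g[1],z],rate=rate,force_limit=lim)
def rd():
    s=env.read_state(); d=s['position'][:2]-post; f=s['force']-f0
    return s['clock'],(d@U+.140)*1000,d@V*1000,s['position'][2]*1000,-f@np.r_[U,0],f@np.r_[V,0],f[2]
print(go(-.003,.02,4),np.round(rd(),2))
a=-.003
while a<.003:
    a+=.0007; st=go(a,.008,4); r=rd(); print(st,np.round(r,2))
    if st or r[4]>4: break
go(a-.006,.04)
go(-.05,.08)
g=post+U*(-.19)
env.move_straight([g[0],g[1],.15],rate=.15)
s=env.read_state(); print(s['clock'],s['opening']*87)
p=env.grab_frame('scene'); pickle.dump(p,open('s8.pkl','wb')); cv2.imwrite('pics/s8c.png',cv2.resize(p['image'][225:295,205:300],None,fx=8,fy=8,interpolation=2))
# tilt-free look: back so camera sees hub
g=post+U*(-.150)
env.goto([g[0],g[1],.21],[-90,0,180-10.7])
p=env.grab_frame('wrist'); save(p,'w8'); pickle.dump(p,open('w8.pkl','wb'))
q=proj(p,[.6593,-.0882,.07])[0]; print(q,env.read_state()['clock'])
x0=max(int(q[0])-80,0); y0=max(int(q[1])-60,0); print(x0,y0)
cv2.imwrite('pics/w8c.png',cv2.resize(p['image'][y0:y0+120,x0:x0+160],None,fx=5,fy=5,interpolation=2))
E
```

```text
False [ 2.127e+01 -2.750e+00  4.000e-02  5.189e+01  1.090e+00 -5.500e-01
 -9.000e-02]
False [21.52 -2.28  0.   51.89  0.42 -0.75 -0.38]
False [ 2.177e+01 -1.520e+00  2.000e-02  5.192e+01  7.400e-01 -1.100e-01
 -2.700e-01]
False [22.02 -0.85 -0.   51.9   0.83 -1.03 -1.06]
False [22.27 -0.15  0.   51.91 -0.06 -1.   -1.01]
False [ 2.252e+01  5.700e-01  1.000e-02  5.192e+01  7.600e-01 -3.700e-01
 -1.210e+00]
False [ 2.277e+01  1.270e+00  3.000e-02  5.188e+01  1.110e+00 -1.200e+00
 -1.270e+00]
False [23.02  1.65 -0.07 51.8   1.4  -0.87 -1.65]
False [23.27  1.86 -0.15 51.68  3.12 -0.45  0.58]
False [23.52  2.08 -0.29 51.52  5.52 -0.63  0.68]
25.3583 22.178116552391398
[325.67529016  42.81887674] 25.85
245 0
```

View pics/s8c.png

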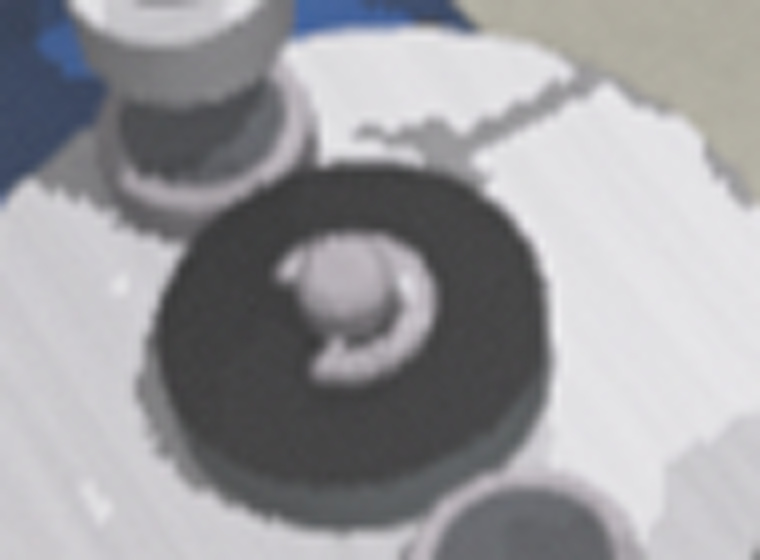

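View pics/w8c.png

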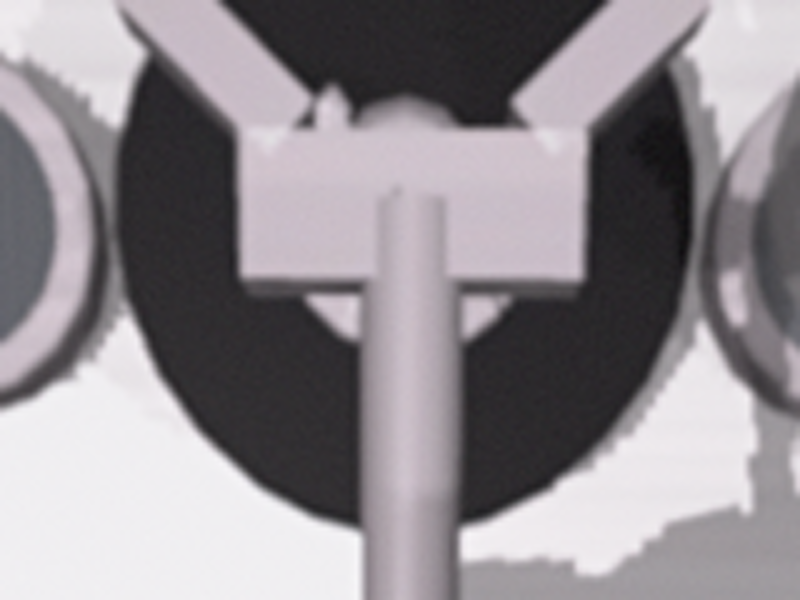

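The clip moved further during the gentle push, from right edge 450 to 435 in the crop, and met solid contact. I'll check with an overlay: hub circle r48 and clip circle r21, both about the post axis.

```bash
python3 - <<'E'
from h import *
import pickle
p=pickle.load(open('s8.pkl','rb'))
im=cv2.resize(p['image'][225:295,205:300],None,fx=8,fy=8,interpolation=2)
def cr(c,r,z,col):
    t=np.linspace(0,2*np.pi,90); X=np.c_[c[0]+r*np.cos(t),c[1]+r*np.sin(t),0*t+z]
    q=(proj(p,X)-[205,225]+.5)*8; cv2.polylines(im,[q.astype(np.int32).reshape(-1,1,2)],True,col,1)
# fit hub centre on dark mask
from scipy.optimize import minimize
g=p['image'].max(2).astype(float)
best=None
def score(c):
    t=np.linspace(0,2*np.pi,180); s=0
    for r,sg in ((.0462,-1),(.0495,1)):
        X=np.c_[c[0]+r*np.cos(t),c[1]+r*np.sin(t),0*t+.066]; q=proj(p,X).astype(np.float32)
        s+=sg*cv2.remap(g.astype(np.float32),q[:,0:1],q[:,1:2],1).mean()
    return -s
b=min(((score((x,y)),x,y) for x in np.arange(.652,.668,.0005) for y in np.arange(-.096,-.08,.0005)))
print(b); c=b[1:]
cr(c,.048,.066,(0,255,0)); cr(c,.021,.070,(0,0,255)); cr(c,.012,.0855,(255,0,0))
cv2.imwrite('pics/s8o.png',im)
E
```

```text
(np.float32(-57.282852), np.float64(0.6604999999999991), np.float64(-0.087))
```

View pics/s8o.png

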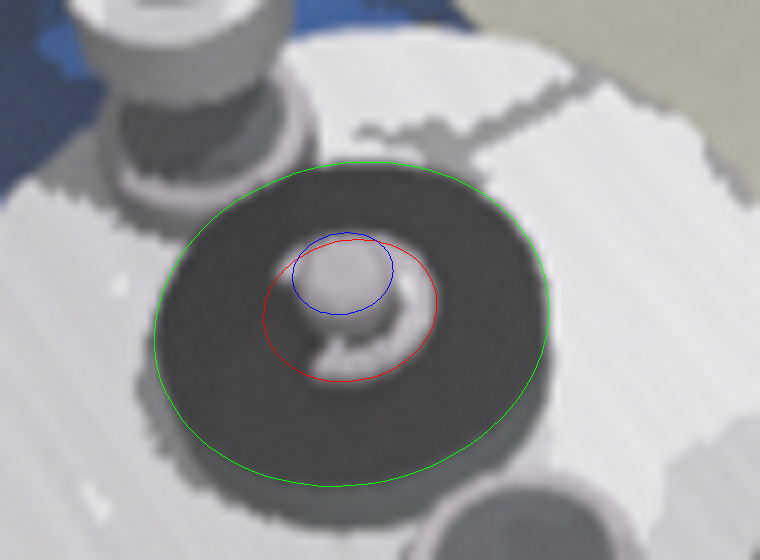

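The clip's outline matches the r21 circle centred on the post, so it is seated. Now the fork goes back.

```bash
python3 - <<'E'
from h import *
import pickle
o=[-90,0,180-4.4]
env.goto([.4575,.2013,.12],o); env.dwell(.2)
print(env.move_straight([.4575,.2013,.045],rate=.1,force_limit=8))
print(env.move_straight([.4575,.2013,.0265],rate=.03,force_limit=4))
s=env.read_state(); print(s['clock'],s['position'],s['force'])
env.gripper_to(0.62)
s=env.read_state(); print(s['clock'],s['position'],s['force'],s['opening'])
env.move_straight([.4575,.2013,.13],rate=.12)
env.goto([.46,.2,.25],[-90,0,180-4.4])
env.goto([.40,.2,.25],[-90,0,180-4.4])
p=env.grab_frame('wrist'); save(p,'w9')
q=env.grab_frame('scene'); save(q,'s9'); print(env.read_state()['clock'])
cv2.imwrite('pics/s9c.png',cv2.resize(q['image'][220:360,340:500],None,fx=4,fy=4,interpolation=2))
E
```

```text
False
True
28.6417 [0.45715895 0.20104949 0.02666573] [-0.56085138 -0.2720743   4.03568682]
29.4833 [0.45655222 0.20056036 0.02619289] [ 0.13373893  0.26133487 -0.63506657] 0.6206022885232871
31.5
```

View pics/w9.png

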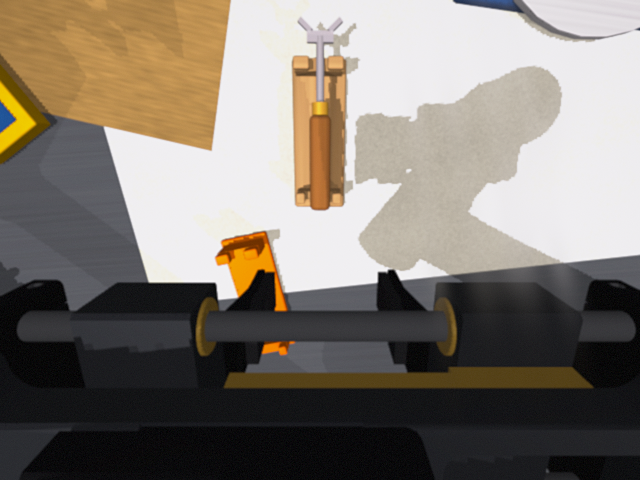

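View pics/s9.png

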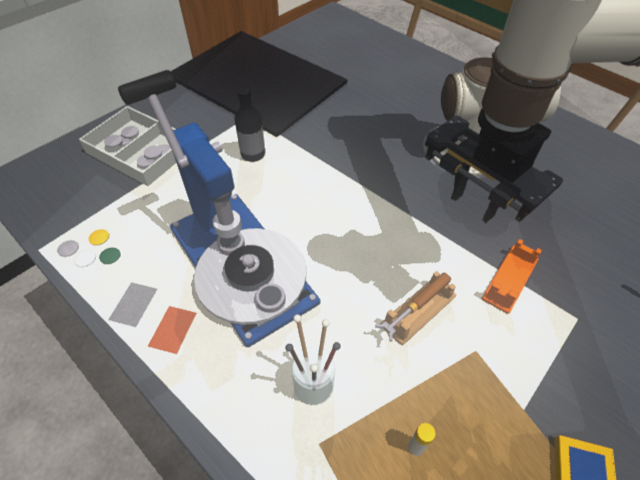

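View pics/s9c.png

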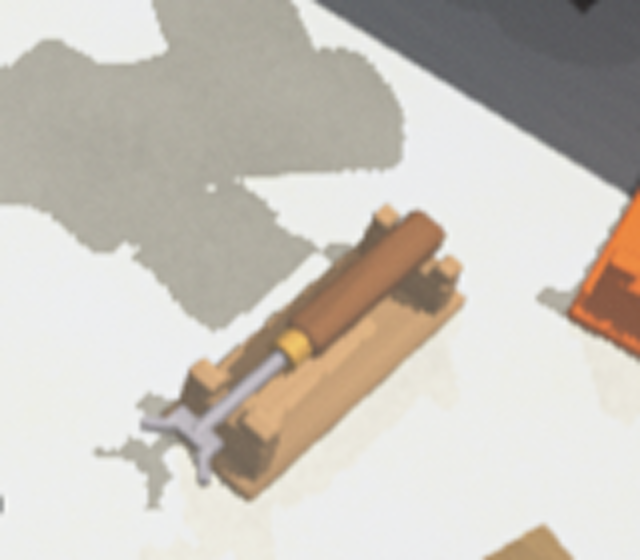

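The fork lies in both notches, blade at scene (385,328), and the bottle, jar and glue stick have not moved. There is time for one close look at the clip before handing in.

```bash
python3 - <<'E'
from h import *
env.goto([.525,-.066,.22],[-90,0,172])
p=env.grab_frame('wrist'); save(p,'w10'); print(env.read_state()['clock'])
im=cv2.resize(p['image'][27:127,224:424],None,fx=4,fy=4,interpolation=2)
def cr(c,r,z,col):
    t=np.linspace(0,2*np.pi,90); X=np.c_[c[0]+r*np.cos(t),c[1]+r*np.sin(t),0*t+z]
    q=(proj(p,X)-[224,27]+.5)*4; cv2.polylines(im,[q.astype(np.int32).reshape(-1,1,2)],True,col,1)
c=(.6597,-.0886); cr(c,.048,.066,(0,255,0)); cr(c,.021,.07,(0,0,255)); cr(c,.012,.0855,(255,0,0))
cv2.imwrite('pics/w10c.png',im)
E
```

```text
32.6833
```

View pics/w10c.png

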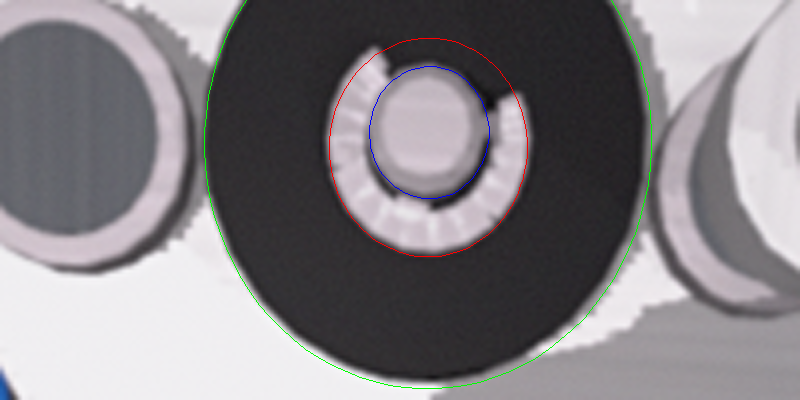

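The clip is concentric with the post: hub, post and clip outlines all show the same few-pixel overlay offset. Handing in.

```bash
python3 - <<'E'
from h import *
env.close_job(); print(env.read_state()['clock'])
E
```

```text
the job is handed in; nothing more can be done
the job is handed in; nothing more can be done
```

The E-clip is seated in the post's groove and the fork is back in the wooden rest. I handed the job in at about 33 s on the clock.

- **Pushing the clip:** I slid the clip along the press x axis with the fork. The logged force rose to about 7 N, then fell to about 1 N. A picture right after that showed the clip close to home but not centred. I then pushed gently until it met solid contact at about 5.5 N, eased off at once and withdrew. The highest logged force was about 7 N, well under the 25 N that bends the clip.
- **Clip check:** In the last close-ups the clip is centred on the post in both the scene and wrist views, to about 1 mm. It sits turned about 20° about the post. The solid contact came about 1.8 mm beyond my camera estimate of the post. That shift agrees with where the lips touched and where the force fell.
- **Fork and surroundings:** The fork lies in both notches of the wooden rest, at the same place and height it was taken from. The paint bottle, brush jar and glue stick look unmoved in the scene picture, and the gripper was open and clear.

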